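Pack out a phone in the bonding jig and hold the clamp on

TASK

The copper-coloured side rail of the phone in the bonding jig has just been glued and must be clamped edge-on: stand yellow spacer bars from the mat in the gap between the phone and the red-handled pusher, upright, side by side and in line with the pusher, as many as it takes for the pusher to close on them before it runs out of travel. Then push the pusher in until its sprung pad squeezes the stack against the phone and is pressed in about half-way, not bottomed, and finish while still holding the pusher there: it springs back if let go. Be gentle with the phone, leave spare bars on the mat and do not disturb the glue bottle, the jar or the screwdriver.

Things in the scene. Friction and masses are not known exactly. Their poses are not given: they have to be found in the camera images.
- jig: Bonding jig, fixed: grey metal plate whose flat bed is 12 mm above the bench. Origin at bench level. Its +x is the way the pusher advances, towards phone and stop; y across, z up. Plate from x = -135 to 108 mm, y = -85 to 85 mm. The pusher runs on the line y = 0 between two dark guides, 10 mm tall, at |y| = 26 to 34 mm, x = -135 to -49 mm. Place and angle differ each time.
- stop: Fixed stop of the jig: grey bar 136 mm long (y), 18 mm wide, 16 mm tall, two dark thumb screws (29 mm above the bed). Origin on the face the phone rests against, at bed level, mid-length. Axes parallel to the jig's. It is clamped at a different x on the jig each time, so the gap to fill differs (see pad_face).
- phone: Loose phone lying face up on the bed, long edge against the stop: 72 mm (its x, along the push) x 148 mm (its y) x 9 mm thick, about 190 g, dark glass, grey frame, copper rail on the edge that looks to the pusher. Origin at the centre of its underside; the rail edge is 36 mm from it towards its -x. It may lie up to 10 mm off centre along the stop.
- pad_face (a point): Centre of the flat black face of the pusher's sprung pad (40 mm wide, from 1 to 13 mm above the bed; this point is 7 mm above the bed). With the pusher open it is at x = -45 mm, y = 0 in the jig. The gap from it to the phone's rail edge is 37 to 57 mm at the start; each bar takes 12 mm, so two or three are needed.
- handle_top (a point): Top centre of the pusher's upright red handle: 14 mm thick along the push, 34 mm wide across it, 42 mm tall, its top 58 mm above the bed, at the middle of a 16 mm tall grey carriage (30 mm long, 48 mm wide). It is 31 mm behind the pad's face while the pad is not pressed in. Pinch it from above or push on its back.
- pusher (a joint): Travel of the pusher along the jig's +x, m: 0 = open (start), 0.026 = end of travel. A light spring (about 1.2 N open to 2.2 N at the end) returns it to open when it is let go; it has no lock.
- pad (a joint): How far the pad is pressed back into the pusher, m: 0 = free, 0.010 = bottomed. Its spring takes about 1.2 N to start and 1.2 N more per mm (7 N at half-way). It stays 0 until the pad bears on something.
- mat: Blue mat, 150 mm (its x) x 250 mm (its y), 3 mm thick, fixed on the bench; origin at the centre of its underside. The spacer bars start on it.
- bar0: Yellow plastic spacer bar (four alike): 12 mm thick (its x), 50 mm long (its y), 26 mm tall, about 22 g, two black dots on each broad side. Origin at the centre of its underside. It starts upright on the mat; in the gap it stands upright on the jig's bed with its long side across the jig, where it overtops the phone by 17 mm.
- bar1: Yellow plastic spacer bar (four alike): 12 mm thick (its x), 50 mm long (its y), 26 mm tall, about 22 g, two black dots on each broad side. Origin at the centre of its underside. It starts upright on the mat; in the gap it stands upright on the jig's bed with its long side across the jig, where it overtops the phone by 17 mm.
- bar2: Yellow plastic spacer bar (four alike): 12 mm thick (its x), 50 mm long (its y), 26 mm tall, about 22 g, two black dots on each broad side. Origin at the centre of its underside. It starts upright on the mat; in the gap it stands upright on the jig's bed with its long side across the jig, where it overtops the phone by 17 mm.
- bar3: Yellow plastic spacer bar (four alike): 12 mm thick (its x), 50 mm long (its y), 26 mm tall, about 22 g, two black dots on each broad side. Origin at the centre of its underside. It starts upright on the mat; in the gap it stands upright on the jig's bed with its long side across the jig, where it overtops the phone by 17 mm.
- glue: Bystander: small amber glue bottle, 32 mm across, 75 mm tall, upright beyond the jig; origin at the centre of its underside.
- jar: Bystander: small clear jar with a white cap, 52 mm across, 50 mm tall; origin at the centre of its underside.
- driver: Bystander: screwdriver, 150 mm long, blue handle, lying on the bench; origin under its middle.
There are look-alikes about, which are no part of the job. Leave any blue or pink look-alike of the bar2 alone.

How it is judged:
By the outcome, as a careful person would: the job done as asked, in the order asked, and still so for the second after the job is handed in, while the arm keeps its last pose, push and grip.
It also fails if it takes over 72 s, if anything falls off the work surface, if the arm or the gripper's body presses on something with over 40 N, if the wrist force passes 120 N, or if a joint passes its speed limit or range.

ROBOT

A 6-joint arm with a two-finger parallel gripper is mounted at the origin on the work surface. World frame = base frame: x ahead of the robot, y to its left, z up, the work surface at z = 0. Lengths are in m, angles in rad, forces in N, time in s.
With the tool pointing down it reaches from about 0.225 to 0.875 m from the base axis. Payload 3.4 kg.
Tool frame: the origin (TCP) lies between the finger pads; the fingertips stand 17 mm ahead of it and the grasp point (between the pads) lies 2 mm behind it; y points along the fingers, z is the direction in which the jaws open and shut, and the axes are right-handed (so a half turn about y gives the same grasp; the last joint's range is limited). The gripper opens to 85 mm and grips with 20 to 120 N. Pads are 22 mm wide; open, the fingers measure 114 mm over their backs; the gripper's body (76 mm by 85 mm) begins 54 mm behind the grasp point. The pads swing forward as they close: fully open they stand 13 mm farther back than shut.
Start: joints at [0.98, 0.276, 1.505, -0, 1.361, -0.121], TCP at [0.26, 0.513, 0.248] pointing down, gripper open.
Joint ranges: [-2.89, 2.89], [-0.75, 2.08], [0.22, 2.7], [-1.18, 4.32], [0.11, 2.71], [-2.7, 2.7]. Speed limits (rad/s): [2.57, 2.57, 3.14, 3.14, 3.14, 3.14].

INTERFACE

Orientations are given as a unit quaternion [w, x, y, z].
In Python, from rig import manip, get_image, camera_model, sign_off, spot_in, silhouettes, spot_point gives the robot as it stands.
- The arm moves only by the tool jog_arm, never from a script. Its argument "targets" is a list of rows, each a list of 3 entries, a list of its own where there are three numbers: the finger opening in m, from 0 to 0.0854, then the shift along the world's x, y, z in m, then the turn about the world's z in rad. In form: [[claw, [x, y, z], spin], ...]. A call has 1 to 10 rows; each row shifts and turns the commanded pose from where the row before left it; what a row does not reach is not made up. A row lasts 1/8 s, in which the tool goes at most 62.5 mm and 10.7 degrees, less where a joint would pass 70% of its speed; a pose out of reach is approached as far as the arm can. A call with a gripper value outside its range is refused whole. The fingers move at their own pace and stop on an object; "force" is the grip in N (left out, the last holds). Time passes only in rows, so rows that do not move let the fingers close. It gives the time, the measured TCP pose, the force and the opening at its end, in the units of the state.
- manip.get_state(): the state, without advancing time (a new reading comes with each control period).
- get_image(name): name is "scene" or "top" or "wrist"; returns (picture, depth): 384x512x3 uint8, red, green, blue; 384x512 float32, m along the optical axis (not along the pixel's ray), 0 where there is no reading.
- camera_model(name): a dict with "mtx" (3x3 intrinsics, pixels), "world_from_camera" (4x4, takes a point from camera to world coordinates). Camera axes: x right, y up, looking along -z (the intrinsics and any distortion apply to the point x, -y, -z); pixel columns grow to the right and rows downward; lengths in m; the calibration is good to about 2 mm. A picture is of the moment at which its call begins: read the wrist's pose just before it. camera_model takes no time and is no camera call; for the wrist camera it gives the pose at the moment of the call.
- sign_off(): hands the job in, once; it reports no verdict.
Trained networks look in the newest picture that a camera, given by its name, has taken for a name from the list of things; names that differ only in an ending like _2 or _b are one class to them, and where a whole thing is asked for, a point or a joint stands for the part that bears it (a point fixed in the world has none). Each returns a list of dicts, best first, with "score" (0 to 1); they miss things now and then, are a little off and sometimes report something else, mostly with a low value. They report only what shows in the picture. A call takes as long as a camera call. They do not tell look-alikes from the thing itself.
- spot_in(name, camera): "position" ([column, row] in pixels, amid what is visible of it).
- silhouettes(name, camera): "mask" (384x512 bool, what is visible of it) and "position" ([column, row] in pixels, amid what is visible of it).
- spot_point(name, camera): "position" ([column, row] in pixels: a listed point, or the origin of a listed thing).
The state is a dict: "clock": time; "qpos": joint angles; "qd": joint speeds; "effort": joint torques, N m; "position": TCP position; "ee_rot": TCP orientation; "contact_force": force on the tool from outside, world axes, zero at the start; "moment": the same for the moment, N m; "width": finger opening in m.
Only numpy, scipy, OpenCV 4.12 (cv2) and the standard library are available. Lean on these libraries where they do the work, as an engineer would, in place of code of your own. Each camera call takes 0.05 s, during which the arm holds its last target.

## Working session

There is one attempt and no reset: what is moved stays moved. The work goes in short steps, Python scripts to look and compute and a tool call to move; the robot and the scene stay as the last step left them, time stands still between calls to the robot, and variables do not carry over. Pictures are saved under pics/ and viewed, and the job is handed in when it is done.

Besides the shell and the picture viewer there is one more tool, called after "Emit:" as name([rows], argument=value, ...), one row to a line, values as JSON. jog_arm: Moves the arm, as the interface text tells. Its arguments: {"type":"object","properties":{"targets":{"type":"array","items":{"type":"array"}},"force":{"type":"number"}},"required":["targets"]}

```bash
ls; mkdir -p pics
cat > h.py <<'E'
import numpy as np, cv2
from rig import manip, get_image, camera_model, sign_off, spot_in, silhouettes, spot_point
def snap(name, fn):
    cm=camera_model(name); im,d=get_image(name)
    cv2.imwrite('pics/'+fn+'.png', im[:,:,::-1]); np.savez('pics/'+fn+'.npz',im=im,d=d,K=cm['mtx'],T=cm['world_from_camera'])
    return im,d,cm
def ray(cm,p):
    K=np.array(cm['mtx']);T=np.array(cm['world_from_camera'])
    v=np.linalg.inv(K)@[p[0],p[1],1]; v=np.array([v[0],-v[1],-v[2]])
    return T[:3,3],T[:3,:3]@v
def onz(cm,p,z):
    o,v=ray(cm,p); return o+v*(z-o[2])/v[2]
def cloud(cm,d):
    h,w=d.shape;u,v=np.meshgrid(np.arange(w),np.arange(h))
    K=np.array(cm['mtx']);T=np.array(cm['world_from_camera'])
    x=(u-K[0,2])/K[0,0];y=(v-K[1,2])/K[1,1]
    P=np.stack([x*d,-y*d,-d],-1)
    W=P@T[:3,:3].T+T[:3,3]; W[d==0]=np.nan
    return W
def proj(cm,P):
    K=np.array(cm['mtx']);T=np.array(cm['world_from_camera'])
    c=T[:3,:3].T@(np.array(P)-T[:3,3]); c=np.array([c[0],-c[1],-c[2]]); q=K@c; return q[:2]/q[2]
E
python3 - <<'E'
from h import *
print(manip.get_state())
for n in ['scene','top','wrist']:
    im,d,cm=snap(n,n+'0'); print(n,{k:np.round(v,3).tolist() if not isinstance(v,(str,int)) else v for k,v in cm.items()})
    W=cloud(cm,d); print(np.mean(d==0))
    if n=='wrist': continue
    for t in ['jig','stop','phone','pad_face','handle_top','mat','bar0','glue','jar','driver']:
        for f in (spot_in,spot_point):
            for r in f(t,n)[:6]:
                p=r['position']; c,ro=int(round(p[0])),int(round(p[1]))
                print(t,f.__name__,np.round(p,1),round(r['score'],2),np.round(W[min(max(ro,0),383),min(max(c,0),511)],3))
E
```

```text
pics
{'clock': 0.0, 'qpos': array([ 9.79981895e-01,  2.76598597e-01,  1.50614764e+00,  1.71878557e-05,
        1.36065029e+00, -1.20968133e-01]), 'qd': array([-1.44339425e-03,  3.13960775e-04,  7.51457997e-04, -2.22276777e-04,
       -9.12745540e-04,  5.08601403e-05]), 'effort': array([-1.65898873e-03, -4.16788495e+01, -2.45802891e+01, -3.00553902e-04,
        1.09001613e-02, -2.85937512e-05]), 'position': array([0.26004097, 0.5122932 , 0.24743182]), 'ee_rot': array([-0.68708783,  0.68827929, -0.16482096,  0.16436539]), 'contact_force': array([-0.55390226, -0.64419091,  1.26024965]), 'moment': array([-0.07545483, -0.04568351, -0.01205174]), 'width': 0.08594249409117202}
scene {'mtx': [[384.737, 0.0, 259.546], [0.0, 384.737, 191.204], [0.0, 0.0, 1.0]], 'world_from_camera': [[-0.377, -0.502, 0.778, 1.249], [0.926, -0.192, 0.324, 0.231], [-0.014, 0.843, 0.537, 0.512], [0.0, 0.0, 0.0, 1.0]]}
0.004069010416666667
jig call [335.4 212.6] 0.65 [0.55  0.119 0.013]
jig call [312.5 204.3] 0.76 [0.532 0.062 0.011]
stop call [289.6 186.3] 0.75 [ 0.488 -0.006  0.02 ]
stop call [289.5 187.4] 0.9 [ 
[... 3211 characters left out ...]
]
glue call [160.9 132.1] 0.75 [0.757 0.167 0.018]
jar call [255.8 122.8] 0.71 [ 0.761 -0.054  0.048]
jar call [177.1 236.1] 0.35 [0.516 0.128 0.025]
jar call [368.9 192.7] 0.26 [ 0.597 -0.296  0.031]
jar call [255.7 126.9] 0.66 [ 0.751 -0.053  0.05 ]
jar call [223.7 237.4] 0.49 [0.511 0.025 0.021]
driver call [328.8 117.9] 0.95 [ 0.773 -0.22   0.027]
driver call [329.2 127.1] 0.91 [ 0.754 -0.22   0.02 ]
driver call [209.3 237.2] 0.55 [0.512 0.058 0.02 ]
wrist {'mtx': [[340.956, 0.0, 263.962], [0.0, 340.956, 193.89], [0.0, 0.0, 1.0]], 'world_from_camera': [[0.453, -0.857, -0.246, 0.198], [0.892, 0.435, 0.126, 0.545], [-0.001, -0.276, 0.961, 0.374], [0.0, 0.0, 0.0, 1.0]]}
0.004048665364583333
```

View pics/top0.png

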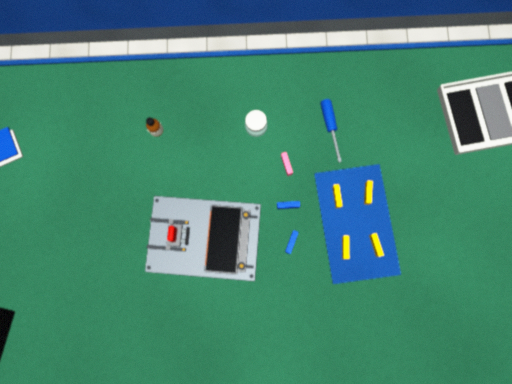

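View pics/scene0.png

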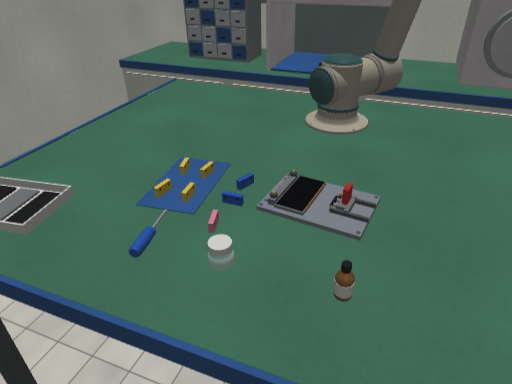

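Top view: yellow bars on the mat at (338,195), (369,192), (347,247) and (378,245). The look-alikes, blue at (288,205) and (292,242) and pink at (287,163), are off the mat. The jig is at (205,238), with the pusher handle at (172,234) and the phone to its right.

Run:
```python
from h import *
z=np.load('pics/top0.npz'); im,d=z['im'],z['d']; cm={'mtx':z['K'],'world_from_camera':z['T']}
W=cloud(cm,d)
hsv=cv2.cvtColor(im,cv2.COLOR_RGB2HSV)
def comps(m,name,zmin=-1):
    n,l,s,c=cv2.connectedComponentsWithStats(m.astype(np.uint8))
    for i in range(1,n):
        if s[i,4]<40: continue
        P=W[l==i]; P=P[np.isfinite(P[:,2])]; zt=np.percentile(P[:,2],80); 
        Q=P[P[:,2]>max(zt-0.006,zmin)]
        (cx,cy),(w,h),a=cv2.minAreaRect(Q[:,:2].astype(np.float32)*1000)
        print(name,c[i].round(1),s[i,4],'zt',zt.round(4),'c',round(cx,1),round(cy,1),'wh',round(w,1),round(h,1),'a',round(a,1))
comps(cv2.inRange(hsv,(20,150,120),(35,255,255))>0,'yellow')
comps((cv2.inRange(hsv,(0,170,120),(8,255,255))>0),'red')
big=cv2.resize(im[180:300,130:280],None,fx=5,fy=5,interpolation=cv2.INTER_CUBIC); cv2.imwrite('pics/top0j.png',big[:,:,::-1])
big=cv2.resize(im[150:290,270:410],None,fx=4,fy=4,interpolation=cv2.INTER_CUBIC); cv2.imwrite('pics/top0m.png',big[:,:,::-1])
```

```text
yellow [368.4 192.1] 135 zt 0.0302 c 599.4 -296.6 wh 11.2 50.1 a 82.5
yellow [337.1 195.6] 132 zt 0.0302 c 593.7 -227.6 wh 47.2 11.3 a 5.0
yellow [376.3 244.6] 144 zt 0.0309 c 484.6 -304.9 wh 47.7 12.0 a 13.7
yellow [345.5 247. ] 136 zt 0.0304 c 481.0 -238.1 wh 10.4 47.5 a 86.0
red [171.  233.1] 88 zt 0.0708 c 518.9 133.5 wh 12.1 29.8 a 83.8
```

View pics/top0j.png

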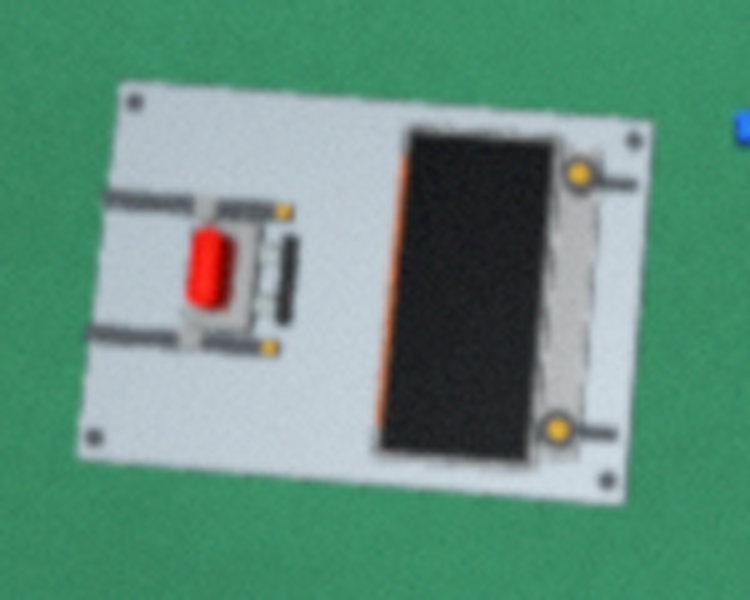

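View pics/top0m.png

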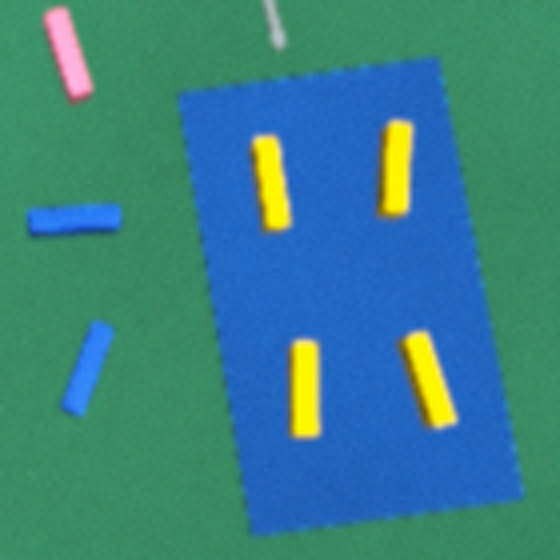

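Run:
```python
from h import *
from scipy.spatial.transform import Rotation as R
s=manip.get_state();q=s['ee_rot']
M=R.from_quat([q[1],q[2],q[3],q[0]]).as_matrix(); print(M.round(3))
print('jaw heading',np.degrees(np.arctan2(M[1,2],M[0,2])))
cm=camera_model('wrist');T=np.array(cm['world_from_camera']);print((M.T@(T[:3,3]-s['position'])).round(3)); print((M.T@T[:3,:3]).round(2))
print(onz(cm,(264,194),0))
z=np.load('pics/top0.npz');cm={'mtx':z['K'],'world_from_camera':z['T']}
f=lambda u,v,zz,ox,oy:onz(cm,(ox+u/5-0.4,oy+v/5-.4),zz)
# jig corners  from crop
for u,v in [(122,83),(652,121),(625,503),(78,459)]: print('corner',f(u,v,.012,130,180).round(4))
for u,v in [(412,130),(382,450),(403,160),(378,425)]: print('phone',f(u,v,.021,130,180).round(4))
for u,v in [(298,236),(290,324)]: print('pad',f(u,v,.025,130,180).round(4))
print('driver tip',onz(cm,(340,161),0.005))
```

```text
[[ 0.892  0.     0.453]
 [-0.453  0.     0.892]
 [-0.    -1.     0.   ]]
jaw heading 63.08064267954465
[-0.07  -0.125  0.001]
[[ 0.   -0.96 -0.28]
 [ 0.    0.28 -0.96]
 [ 1.   -0.    0.  ]]
[0.29424738 0.49595911 0.        ]
corner [0.6085 0.183  0.012 ]
corner [ 0.5833 -0.0566  0.012 ]
corner [ 0.4159 -0.0394  0.012 ]
corner [0.4414 0.2007 0.012 ]
phone [0.5814 0.0504 0.021 ]
phone [0.4414 0.0654 0.021 ]
phone [0.5681 0.0546 0.021 ]
phone [0.4522 0.067  0.021 ]
pad [0.5353 0.1011 0.025 ]
pad [0.4968 0.1047 0.025 ]
driver tip [ 0.67705385 -0.24231589  0.005     ]
```

Emit:
jog_arm([
  [0.0854, [0.02, -0.058, 0.005], -0.18],
  [0.0854, [0.025, -0.055, 0.005], -0.18],
  [0.0854, [0.025, -0.055, 0.005], -0.18],
  [0.0854, [0.025, -0.055, 0.005], -0.18],
  [0.0854, [0.025, -0.055, 0.005], -0.18],
  [0.0854, [0.025, -0.055, 0], -0.18],
  [0.0854, [0.02, -0.055, 0], -0.12],
  [0.0854, [0.0, -0.03, 0], 0],
  [0.0854, [0, 0, 0], 0],
])

```text
clock: 3.28
position: [0.4255, 0.0931, 0.2734]
ee_rot: [-0.474, 0.474, -0.525, 0.525]
contact_force: [-0.3, 0.6, -1.1]
width: 0.0852
```

Run:
```python
from h import *
from scipy.spatial.transform import Rotation as R
s=manip.get_state();q=s['ee_rot']
M=R.from_quat([q[1],q[2],q[3],q[0]]).as_matrix()
print(s['position'],s['qpos'],'jaw heading',np.degrees(np.arctan2(M[1,2],M[0,2])),s['qd'])
snap('wrist','w1')
```

```text
[0.42547303 0.09305694 0.27337945] [ 5.54833710e-02  4.76194620e-02  1.72830019e+00 -2.37570238e-04
  1.36557264e+00  1.58518414e-01] jaw heading -5.90069907499948 [ 0.05095867  0.00173503 -0.00476138  0.03475938 -0.00520501  0.01810505]
```

View pics/w1.png

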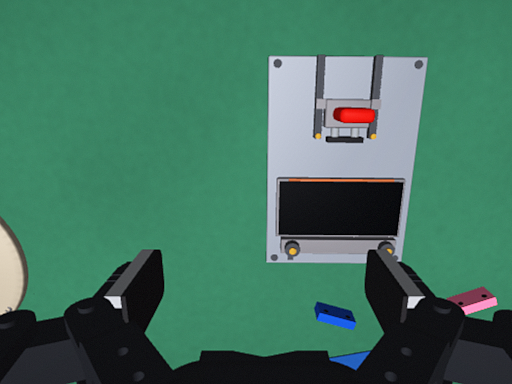

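Wrist view: the handle is at (354,115), pad at (345,139), the rail line at row ~180, the stop at row ~245 and the jig aligned with the image columns. I'll move closer for a second, sharper view.

Emit:
jog_arm([
  [0.0854, [0.045, -0.015, -0.03], 0],
  [0.0854, [0.045, -0.015, -0.03], 0],
  [0.0854, [0, 0, 0], 0],
  [0.0854, [0, 0, 0], 0],
])

```text
clock: 3.82
position: [0.5147, 0.0661, 0.2132]
ee_rot: [0.475, -0.475, 0.524, -0.523]
contact_force: [-0.9, 0.3, 1.2]
width: 0.0852
```

Run:
```python
from h import *
s=manip.get_state(); print(s['position'],np.abs(s['qd']).max())
im,d,cm=snap('wrist','w2')
cv2.imwrite('pics/w2b.png',cv2.resize(im[:300,140:420],None,fx=2.1,fy=2,interpolation=cv2.INTER_CUBIC)[:,:,::-1])
```

```text
[0.51466225 0.06606662 0.21320641] 0.030734305067041213
```

View pics/w2.png

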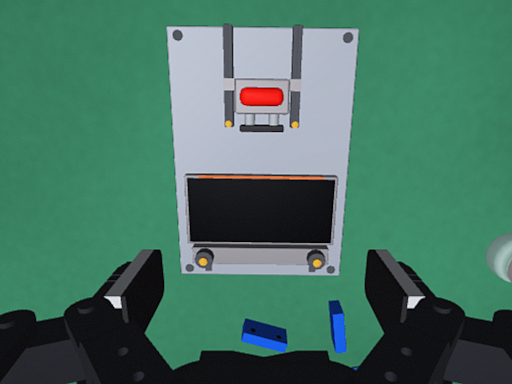

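Run:
```python
from h import *
z=np.load('pics/w2.npz'); im,d=z['im'],z['d']
cv2.imwrite('pics/w2c.png',cv2.resize(im[75:200,200:325],None,fx=4.8,fy=4.8,interpolation=cv2.INTER_NEAREST)[:,:,::-1])
cm={'mtx':z['K'],'world_from_camera':z['T']};W=cloud(cm,d)
jx=np.array([-.105,-.9945,0]);
for c in (250,262,275):
  for r in list(range(118,136))+list(range(172,186)):
    print(c,r,im[r,c],W[r,c].round(4),round(float(jx@(W[r,c]-[.5109,.0585,0]))*1000,1))
```

```text
250 118 [180 185 195] [0.5073 0.1181 0.0215] -58.9
250 119 [179 186 195] [0.5073 0.1174 0.0239] -58.2
250 120 [180 186 197] [0.5071 0.1165 0.0232] -57.3
250 121 [179 185 195] [0.507  0.1156 0.0232] -56.4
250 122 [182 188 199] [0.5069 0.1147 0.0227] -55.4
250 123 [185 193 203] [0.5068 0.1137 0.0221] -54.5
250 124 [162 170 179] [0.5067 0.1128 0.0221] -53.6
250 125 [76 80 85] [0.5068 0.1122 0.0254] -53.0
250 126 [47 46 49] [0.5066 0.1113 0.0248] -52.0
250 127 [66 64 69] [0.5066 0.1105 0.0255] -51.2
250 128 [62 62 65] [0.5064 0.1095 0.0247] -50.2
250 129 [59 58 62] [0.5064 0.1087 0.0255] -49.4
250 130 [52 51 55] [0.5062 0.1077 0.024 ] -48.4
250 131 [69 72 79] [0.5061 0.1067 0.023 ] -47.4
250 132 [162 170 184] [0.5053 0.1046 0.0108] -45.2
250 133 [187 195 211] [0.5052 0.1036 0.0106] -44.3
250 134 [182 189 204] [0.5051 0.1028 0.0111] -43.4
250 135 [180 186 202] [0.505  0.1018 0.0108] -42.4
250 172 [184 192 208] [0.5011 0.0661 0.0113] -6.5
250 173 [150 151 164] [0.5011 0.0655 0.013 ] -5.9
250 174 [65 65 71] [0.5013 0.0655 0.0176] -5.9
250 175 [88 63 54] [0.5013 0.0649 0.0194] -5.4
250 176 [
[... 2905 characters left out ...]
[0.5287 0.0995 0.0114] -42.7
275 172 [176 185 199] [0.5255 0.0639 0.0122] -6.9
275 173 [188 197 213] [0.5254 0.0629 0.0122] -5.9
275 174 [111 119 133] [0.5253 0.0627 0.0157] -5.7
275 175 [35 38 43] [0.5252 0.0627 0.0201] -5.7
275 176 [197 105  65] [0.5251 0.0622 0.0218] -5.1
275 177 [241 132  73] [0.525  0.0613 0.0222] -4.2
275 178 [202 122  85] [0.5249 0.0597 0.0196] -2.6
275 179 [98 69 60] [0.5248 0.0593 0.0222] -2.3
275 180 [ 9 18 26] [0.5247 0.058  0.0207] -0.9
275 181 [20 24 26] [0.5246 0.0573 0.0219] -0.2
275 182 [26 27 31] [0.5246 0.0561 0.0213] 0.9
275 183 [25 24 29] [0.5245 0.0549 0.0203] 2.1
275 184 [26 27 29] [0.5244 0.0543 0.0218] 2.7
275 185 [25 26 29] [0.5243 0.053  0.0206] 4.0
```

View pics/w2c.png

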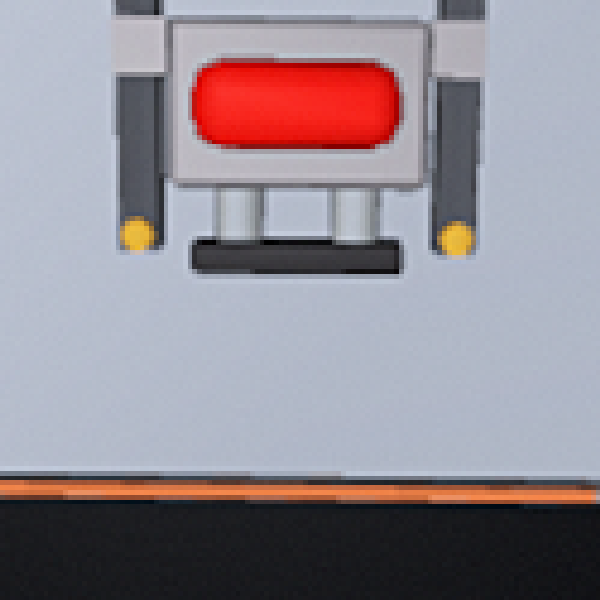

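Run:
```python
from h import *
jx=np.array([-.105,-.9945,0])
for f in ('w1','w2'):
    z=np.load(f'pics/{f}.npz'); im,d=z['im'].astype(int),z['d']; cm={'mtx':z['K'],'world_from_camera':z['T']}
    W=cloud(cm,d); s=W@jx*1000
    C=(335,345,355) if f=='w1' else (248,262,276)
    for c in C:
        rows=np.arange(130,150) if f=='w1' else np.arange(122,138)
        g=im[:,c].sum(1)
        # pad lower edge: dark->bright subpixel
        lo=[r for r in rows if g[r]<300 and g[r+1]>=300][-1]
        e=lo+(300-g[lo])/(g[lo+1]-g[lo])
        P=onz(cm,(c,e),.025)
        # rail : copper top edge start
        cu=[r for r in range(int(e)+20,int(e)+60) if im[r,c,0]-im[r,c,2]>60]
        r0=cu[0]; 
        A=onz(cm,(c,r0-.5),.0205); B=onz(cm,(c,cu[-1]+.5),.021)
        dk=[r for r in range(int(e)+20,int(e)+60) if g[r]<450][0]
        D=onz(cm,(c,dk-.5),.012)
        print(f,c,'pad',round(e,2),round(P@jx*1000,1),'copper rows',cu,'gap cu',round((A-P)@jx*1000,1),'gap to bottom dark edge',round((D-P)@jx*1000,1))
    # heights: phone glass, bed
```

```text
w1 335 pad 141.89 -159.3 copper rows [179, 180, 181] gap cu 42.2 gap to bottom dark edge 41.8
w1 345 pad 142.11 -159.1 copper rows [179, 180, 181] gap cu 41.9 gap to bottom dark edge 41.6
w1 355 pad 142.35 -158.8 copper rows [179, 180, 181] gap cu 41.7 gap to bottom dark edge 41.3
w2 248 pad 131.28 -159.1 copper rows [176, 177, 178] gap cu 42.2 gap to bottom dark edge 42.2
w2 262 pad 131.47 -159.1 copper rows [176, 177, 178] gap cu 42.0 gap to bottom dark edge 42.0
w2 276 pad 131.57 -159.1 copper rows [176, 177, 178] gap cu 41.9 gap to bottom dark edge 41.9
```

The two wrist views agree: gap ≈ 42 mm. Two bars take 24 mm, so the pad makes contact at about 18 mm of travel and is half pressed at about 23 mm (limit 26 mm). Two bars are enough.

Next is the jig axis, then a wrist view of the mat.

Run:
```python
from h import *
z=np.load('pics/w2.npz'); im,d=z['im'],z['d']; cm={'mtx':z['K'],'world_from_camera':z['T']}
W=cloud(cm,d); hsv=cv2.cvtColor(im,cv2.COLOR_RGB2HSV)
notgreen=(~((hsv[...,0]>60)&(hsv[...,0]<90)&(hsv[...,1]>90))).astype(np.uint8)
notgreen[:, :155]=0; notgreen[:,370:]=0; notgreen[275:]=0
n,l,s,c=cv2.connectedComponentsWithStats(notgreen); i=1+np.argmax(s[1:,4]); print(s[i])
ct=max(cv2.findContours((l==i).astype(np.uint8),cv2.RETR_EXTERNAL,cv2.CHAIN_APPROX_NONE)[0],key=len)[:,0]
P=np.array([onz(cm,p,.012)[:2] for p in ct])*1000
(cx,cy),wh,a=cv2.minAreaRect(P.astype(np.float32)); print('plate',cx,cy,wh,a)
def red(mask,zz):
    Q=np.array([onz(cm,p[::-1],zz)[:2] for p in np.argwhere(mask)])*1000
    return cv2.minAreaRect(Q.astype(np.float32)),Q.mean(0)
m=((hsv[...,0]<6)|(hsv[...,0]>174))&(hsv[...,1]>180)&(hsv[...,2]>150); m[:80]=0; m[110:]=0
print('handle',red(m,.070), W[m][:,2].max())
m=np.zeros(d.shape,bool); m[124:132,235:290]=im[124:132,235:290].sum(2)<230
print('pad',red(m,.025), np.argwhere(m).min(0),np.argwhere(m).max(0))
# copper line fit
m=(im[...,0].astype(int)-im[...,2]>70)&(np.arange(384)[:,None]>165)&(np.arange(384)[:,None]<190)
Q=np.array([onz(cm,p[::-1],.021)[:2] for p in np.argwhere(m)])*1000
v=cv2.fitLine(Q.astype(np.float32),cv2.DIST_L2,0,.01,.01).ravel(); print('rail',v,np.degrees(np.arctan2(v[1],v[0])),Q[:,0].min(),Q[:,0].max())
print('phone z',np.median(W[190:235,200:320,2]),'bed z',np.median(W[140:165,200:320,2]))
```

```text
[  166    24   194   251 43687]
plate 512.8413696289062 74.85018920898438 (243.47035217285156, 169.3356170654297) 83.63745880126953
handle (((519.6217041015625, 136.2294921875), (11.643197059631348, 31.879772186279297), 84.39353942871094), array([519.62598351, 136.22371081])) nan
pad (((516.376953125, 108.54246520996094), (5.361828327178955, 38.14600372314453), 84.39990997314453), array([516.45132282, 108.42577212])) [125 240] [131 282]
rail [ 9.9366188e-01 -1.1241027e-01  5.1121286e+02  6.2315147e+01] -6.4542756 451.8999206912913 570.617774597194
phone z nan bed z nan
```

Emit:
jog_arm([
  [0.0854, [0.0, -0.055, 0.02], 0.0],
  [0.0854, [0.005, -0.06, 0.02], 0.0],
  [0.0854, [0.005, -0.06, 0.02], 0.0],
  [0.0854, [0.005, -0.06, 0], 0.0],
  [0.0854, [0.005, -0.055, 0], 0],
  [0.0854, [0, 0, 0], 0],
  [0.0854, [0, 0, 0], 0],
])

```text
clock: 4.75
position: [0.5347, -0.2221, 0.2737]
ee_rot: [-0.475, 0.474, -0.524, 0.524]
contact_force: [-0.3, -0.2, -0.2]
width: 0.0853
```

Run:
```python
from h import *
s=manip.get_state(); print(s['position'],np.abs(s['qd']).max())
im,d,cm=snap('wrist','w3')
```

```text
[ 0.53471313 -0.22209912  0.27365475] 0.02207754354311404
```

View pics/w3.png

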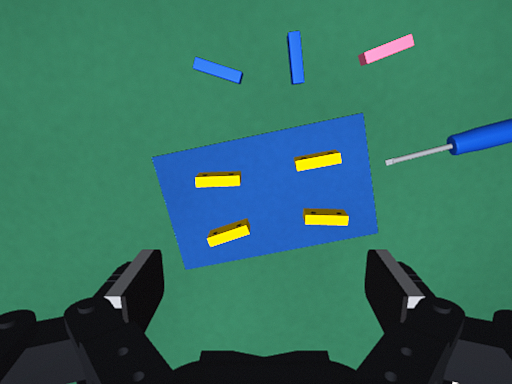

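Wrist view over the mat: yellow bars at (218,180), (318,161), (228,234) and (326,218), all upright on the blue mat. The blue and pink look-alikes at (218,70), (295,57) and (387,49) are off it. The bars at (218,180) and (228,234) are nearest the robot side and clear of the screwdriver.

```bash
cat > bars.py <<'E'
from h import *
def bars(f):
    z=np.load(f'pics/{f}.npz'); im,d=z['im'],z['d']; cm={'mtx':z['K'],'world_from_camera':z['T']}
    W=cloud(cm,d); hsv=cv2.cvtColor(im,cv2.COLOR_RGB2HSV)
    m=((hsv[...,0]>18)&(hsv[...,0]<36)&(hsv[...,1]>150)&(hsv[...,2]>200)).astype(np.uint8)
    n,l,s,c=cv2.connectedComponentsWithStats(m)
    for i in range(1,n):
        if s[i,4]<100: continue
        zt=np.nanmedian(W[l==i][:,2])
        Q=np.array([onz(cm,p[::-1],.029)[:2] for p in np.argwhere(l==i)])*1000
        r=cv2.minAreaRect(Q.astype(np.float32)); b=cv2.boxPoints(r)
        e=[b[1]-b[0],b[2]-b[1]]; L=max(e,key=np.linalg.norm); a=np.degrees(np.arctan2(L[1],L[0])); a=(a+90)%180-90
        print(f,c[i].round(0),'zt',round(float(zt),4),'c',np.round(r[0],1),'size',np.round(r[1],1),'long axis',round(a,1))
if __name__=='__main__':
    import sys; bars(sys.argv[1])
E
python3 bars.py w3
python3 - <<'E'
from h import *
im=np.load('pics/w3.npz')['im']
cv2.imwrite('pics/w3c.png',cv2.resize(im[130:280,140:390],None,fx=3.2,fy=3.2,interpolation=cv2.INTER_CUBIC)[:,:,::-1])
E
```

```text
w3 [318. 161.] zt 0.0285 c [ 594.5 -226.8] size [49.6 11.9] long axis 5.1
w3 [217. 181.] zt 0.0286 c [ 481.4 -237.6] size [11.7 49.3] long axis -3.5
w3 [326. 219.] zt 0.0286 c [ 600.5 -295.6] size [11.  49.6] long axis -5.7
w3 [228. 235.] zt 0.0286 c [ 484.9 -304. ] size [49.1 11.7] long axis 14.0
```

View pics/w3c.png

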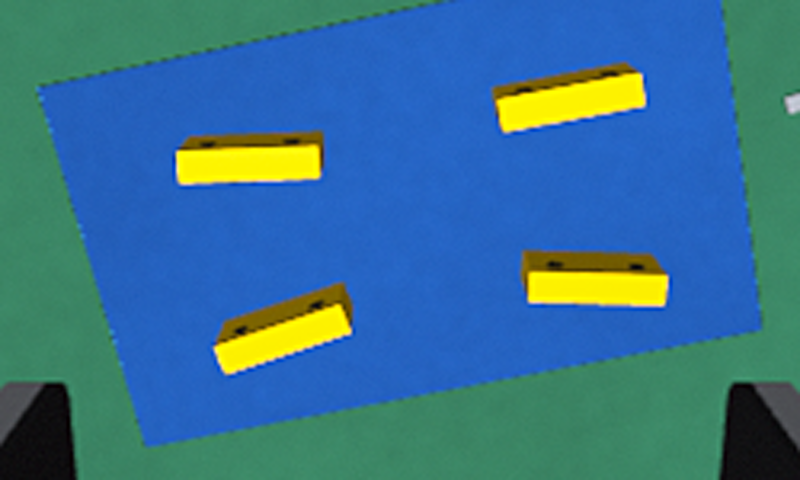

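Emit:
jog_arm([
  [0.075, [-0.027, -0.008, -0.05], 0.042],
  [0.075, [-0.0263, -0.0075, -0.05], 0],
  [0.075, [0, 0, -0.05], 0],
  [0.075, [0, 0, -0.045], 0],
  [0.075, [0, 0, -0.035], 0],
  [0.075, [0, 0, -0.0137], 0],
  [0.075, [0, 0, 0], 0],
], force=25)

```text
clock: 5.68
position: [0.482, -0.2379, 0.0292]
ee_rot: [0.486, -0.486, 0.514, -0.513]
contact_force: [-0.1, -1.0, 0.4]
width: 0.075
```

Run:
```python
from h import *
s=manip.get_state(); print(s['position'],s['contact_force'],np.abs(s['qd']).max())
im,d,cm=snap('wrist','w4')
```

```text
[ 0.48199913 -0.23790846  0.02915503] [-0.06911943 -1.0051939   0.44688453] 0.0326061406754267
```

View pics/w4.png

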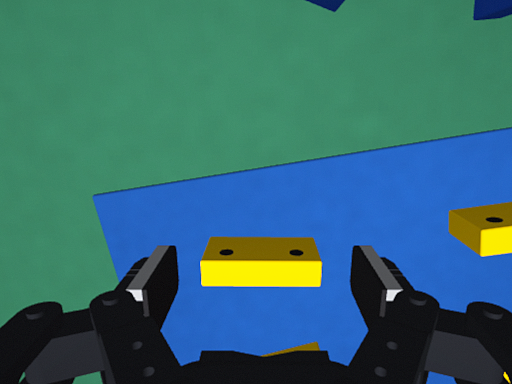

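The bar at (261,262) is centred between the pads, so I'll close.

Emit:
jog_arm([
  [0.04, [0, 0, 0], 0],
  [0.04, [0, 0, 0], 0],
  [0.04, [0, 0, 0], 0],
  [0.04, [0, 0, 0], 0],
], force=25)

```text
clock: 6.22
position: [0.4829, -0.2395, 0.0307]
ee_rot: [-0.486, 0.485, -0.513, 0.515]
contact_force: [-0.1, 1.6, 7.3]
width: 0.0492
```

Run:
```python
from h import *
s=manip.get_state(); print(s['position'],s['contact_force'],s['width'])
im,d,cm=snap('wrist','w5')
```

```text
[ 0.48285912 -0.23951317  0.03068077] [-0.05928481  1.5681425   7.30623529] 0.0491713478304334
```

View pics/w5.png

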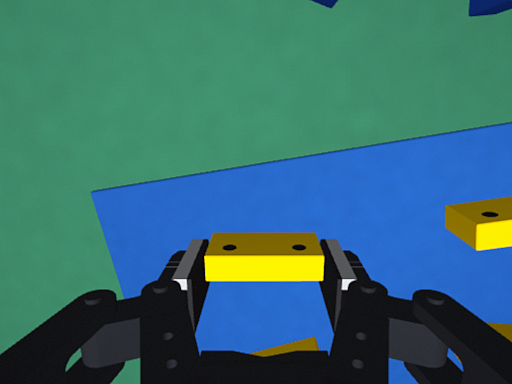

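Emit:
jog_arm([
  [0.04, [0, 0, 0.01], 0],
  [0.04, [0, 0, 0.05], 0],
  [0.04, [0, 0.03, 0.05], 0],
  [0.04, [0, 0, 0], 0],
  [0.04, [0, 0, 0], 0],
])

```text
clock: 6.9
position: [0.4816, -0.2089, 0.1393]
ee_rot: [-0.486, 0.486, -0.514, 0.514]
contact_force: [-0.6, 0.8, -0.8]
width: 0.0494
```

```bash
cat > held.py <<'E'
from h import *
import sys
from scipy.spatial.transform import Rotation as R
s=manip.get_state(); q=s['ee_rot']; M=R.from_quat([q[1],q[2],q[3],q[0]]).as_matrix()
print('tcp',s['position'].round(4),'F',s['contact_force'].round(2),s['width'].round(4),'jaw',np.degrees(np.arctan2(-M[1,2]*np.sign(-M[0,2]),M[0,2]*np.sign(M[0,2]))).round(2),'appr',M[:,1].round(3))
f=sys.argv[1]
im,d,cm=snap('wrist',f); T=np.array(cm['world_from_camera'])
W=cloud(cm,d); hsv=cv2.cvtColor(im,cv2.COLOR_RGB2HSV)
m=((hsv[...,0]>18)&(hsv[...,0]<36)&(hsv[...,1]>150)&(hsv[...,2]>200)).astype(np.uint8)
n,l,st,c=cv2.connectedComponentsWithStats(m)
i=1+int(np.argmin(np.abs(c[1:]-[262,268]).sum(1)+1000*(st[1:,4]<300)))
P=W[l==i]; P=P[np.isfinite(P[:,0])]; zt=np.median(P[:,2]); print(c[i],st[i],'top z',zt.round(4))
rel=(P-s['position'])@M  # tool coords
print('bar top in tool coords x(perp),y(appr),z(jaw): med',np.median(rel,0).round(4),'lo',np.percentile(rel,1,0).round(4),'hi',np.percentile(rel,99,0).round(4))
Q=np.array([onz(cm,p[::-1],zt)[:2] for p in np.argwhere(l==i)])*1000
r=cv2.minAreaRect(Q.astype(np.float32)); print('rect',r,'minus tcp',np.array(r[0])-s['position'][:2]*1000)
print('tool x axis world',M[:,0].round(3))
E
python3 held.py w6
```

```text
Traceback (most recent call last):
  File "held.py", line 5, in <module>
    print('tcp',s['position'].round(4),'F',s['contact_force'].round(2),s['width'].round(4),'jaw',np.degrees(np.arctan2(-M[1,2]*np.sign(-M[0,2]),M[0,2]*np.sign(M[0,2]))).round(2),'appr',M[:,1].round(3))
                                                                       ^^^^^^^^^^^^^^^^
AttributeError: 'float' object has no attribute 'round'
```

```bash
sed -i "s/s\['width'\].round(4)/round(s['width'],4)/" held.py; python3 held.py w6
```

```text
tcp [ 0.4816 -0.2089  0.1393] F [-0.64  0.82 -0.78] 0.0494 jaw -3.24 appr [ 0.    -0.001 -1.   ]
[263.94902093 267.94935854] [ 205  255  119   26 2962] top z 0.1371
bar top in tool coords x(perp),y(appr),z(jaw): med [-0.0019  0.0021  0.0006] lo [-0.0073  0.0008 -0.0235] hi [0.0041 0.0034 0.0246]
rect ((482.2665710449219, -206.988037109375), (11.506608963012695, 49.20846176147461), 86.74568939208984) minus tcp [0.69104283 1.95919907]
tool x axis world [-0.057 -0.998  0.001]
```

View pics/w6.png

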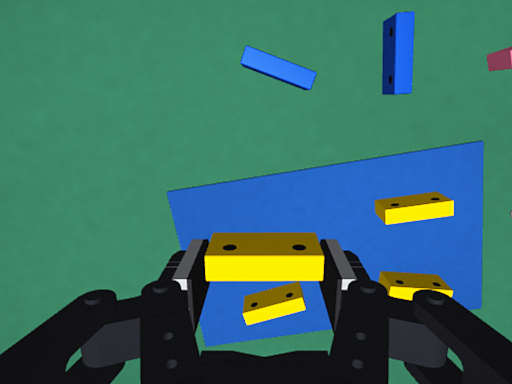

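Emit:
jog_arm([
  [0.04, [0.006, 0.05, 0], -0.015],
  [0.04, [0.006, 0.06, 0], -0.02],
  [0.04, [0.006, 0.06, 0], -0.02],
  [0.04, [0.006, 0.06, 0], 0],
  [0.04, [0.0063, 0.0502, 0], 0],
  [0.04, [0, 0, -0.03], 0],
  [0.04, [0, 0, -0.03], 0],
  [0.04, [0, 0, 0], 0],
  [0.04, [0, 0, 0], 0],
])

```text
clock: 8.07
position: [0.5124, 0.0708, 0.0789]
ee_rot: [0.471, -0.471, 0.527, -0.527]
contact_force: [-0.0, 0.5, -0.7]
width: 0.0492
```

```bash
python3 held.py w7
```

```text
tcp [0.5124 0.0708 0.0789] F [-0.02  0.51 -0.68] 0.0492 jaw -6.46 appr [-0.001 -0.    -1.   ]
[263.86062246 267.95027064] [ 205  256  119   25 2956] top z 0.0769
bar top in tool coords x(perp),y(appr),z(jaw): med [-0.0019  0.0021  0.0006] lo [-0.0074  0.0008 -0.0234] hi [0.0041 0.0034 0.0246]
rect ((513.1873168945312, 72.53052520751953), (11.05210018157959, 49.060401916503906), 83.55369567871094) minus tcp [0.73753961 1.75318249]
tool x axis world [-0.112 -0.994  0.   ]
```

View pics/w7.png

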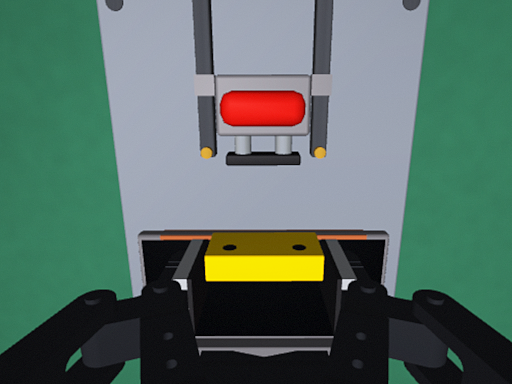

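Emit:
jog_arm([
  [0.04, [-0.0005, 0.001, -0.02], 0],
  [0.04, [0, 0, -0.012], 0],
  [0.04, [0, 0, -0.005], 0],
  [0.04, [0, 0, 0], 0],
  [0.04, [0, 0, 0], 0],
])

```text
clock: 8.75
position: [0.5122, 0.0722, 0.0425]
ee_rot: [-0.472, 0.471, -0.527, 0.527]
contact_force: [0.5, -0.5, -0.4]
width: 0.0491
```

```bash
python3 held.py w8
```

```text
tcp [0.5122 0.0722 0.0425] F [ 0.46 -0.5  -0.38] 0.0491 jaw -6.42 appr [ 0.001 -0.    -1.   ]
[263.86062246 267.95027064] [ 205  256  119   25 2956] top z 0.0405
bar top in tool coords x(perp),y(appr),z(jaw): med [-0.002   0.002   0.0006] lo [-0.0075  0.0007 -0.0235] hi [0.004  0.0034 0.0245]
rect ((512.8841552734375, 73.93451690673828), (11.05120849609375, 49.05992126464844), 83.54112243652344) minus tcp [0.73054445 1.75216112]
tool x axis world [-0.112 -0.994 -0.   ]
```

View pics/w8.png

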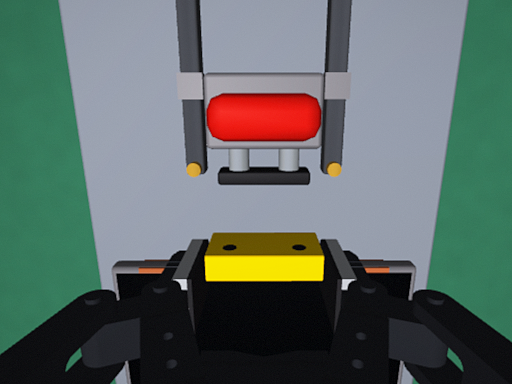

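Emit:
jog_arm([
  [0.04, [0, -0.0015, -0.002], 0],
  [0.04, [0, 0, 0], 0],
  [0.04, [0, 0, 0], 0],
])

```text
clock: 9.18
position: [0.5117, 0.0707, 0.0401]
ee_rot: [-0.471, 0.471, -0.527, 0.527]
contact_force: [0.1, 0.7, 0.0]
width: 0.0488
```

```bash
python3 held.py w9
```

```text
tcp [0.5117 0.0707 0.0401] F [0.11 0.66 0.02] 0.0488 jaw -6.42 appr [ 0.  0. -1.]
[263.86062246 267.95027064] [ 205  256  119   25 2956] top z 0.0379
bar top in tool coords x(perp),y(appr),z(jaw): med [-0.0019  0.0021  0.0006] lo [-0.0074  0.0008 -0.0235] hi [0.0041 0.0034 0.0246]
rect ((512.401611328125, 72.41194152832031), (11.054842948913574, 49.08120346069336), 83.57262420654297) minus tcp [0.72808243 1.7116968 ]
tool x axis world [-0.112 -0.994 -0.   ]
```

Emit:
jog_arm([
  [0.07, [0, 0, 0], 0],
  [0.07, [0, 0, 0], 0],
  [0.07, [0, 0, 0.03], 0],
  [0.07, [0, 0, 0.05], 0],
  [0.07, [0, 0, 0.06], 0],
  [0.07, [0, 0, 0.0], 0],
  [0.07, [0, 0, 0], 0],
])

```text
clock: 10.1
position: [0.5111, 0.0707, 0.1798]
ee_rot: [0.471, -0.471, 0.527, -0.527]
contact_force: [-0.1, 0.1, -1.0]
width: 0.0702
```

```bash
python3 - <<'E'
from h import *
s=manip.get_state(); print(s['position'],np.abs(s['qd']).max())
im,d,cm=snap('wrist','w10')
E
sed 's/onz(cm,p\[::-1\],.029)/onz(cm,p[::-1],.038)/' bars.py > bars38.py; python3 bars38.py w10; snap=1
```

```text
[0.51112871 0.07071131 0.17981216] 0.02968211392771189
w10 [265. 184.] zt 0.0375 c [512.3  72.5] size [11.7 49.6] long axis -6.4
```

View pics/w10.png

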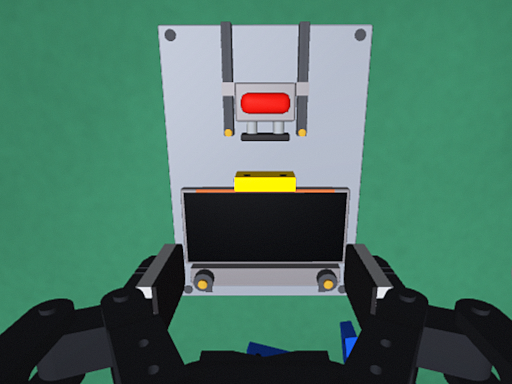

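Bar 1 stands at (265,184) in the picture, square and in line with the pusher. Next I'll fetch the bar at (600.5, -295.6) mm.

Emit:
jog_arm([
  [0.07, [0.014, -0.055, 0.0], 0.012],
  [0.07, [0.014, -0.06, 0.0], 0],
  [0.07, [0.014, -0.06, 0], 0],
  [0.07, [0.014, -0.06, 0], 0],
  [0.07, [0.014, -0.06, 0], 0],
  [0.07, [0.014, -0.055, -0.02], 0],
  [0.07, [0.0054, -0.0163, -0.04], 0],
  [0.07, [0, 0, -0.04], 0],
  [0.07, [0, 0, -0.03], 0],
  [0.07, [0, 0, 0], 0],
])

```text
clock: 11.4
position: [0.5979, -0.2938, 0.045]
ee_rot: [0.473, -0.475, 0.528, -0.521]
contact_force: [0.2, -0.4, -0.1]
width: 0.0698
```

```bash
python3 - <<'E'
from h import *
s=manip.get_state(); print(s['position'],np.abs(s['qd']).max())
im,d,cm=snap('wrist','w11')
E
python3 bars.py w11
```

```text
[ 0.59789171 -0.29379862  0.04502317] 0.0630630316413449
w11 [240. 107.] zt 0.0286 c [ 595.1 -227. ] size [49.3 11.6] long axis 5.2
w11 [269. 260.] zt 0.0286 c [ 600.8 -295.5] size [11.6 49.1] long axis -7.3
w11 [ 37. 294.] zt 0.0287 c [ 487.7 -303.4] size [44.3 11.6] long axis 14.0
```

View pics/w11.png

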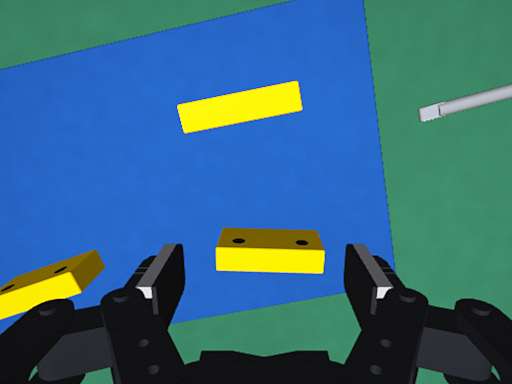

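Emit:
jog_arm([
  [0.07, [0.0025, -0.002, -0.0135], 0],
  [0.07, [0, 0, 0], 0],
  [0.04, [0, 0, 0], 0],
  [0.04, [0, 0, 0], 0],
  [0.04, [0, 0, 0], 0],
  [0.04, [0, 0, 0.02], 0],
  [0.04, [0, 0, 0.06], 0],
  [0.04, [0, 0, 0.03], 0],
  [0.04, [0, 0, 0], 0],
])

```text
clock: 12.58
position: [0.6051, -0.2985, 0.1498]
ee_rot: [-0.475, 0.474, -0.522, 0.527]
contact_force: [-0.2, 0.4, -0.4]
width: 0.0484
```

```bash
python3 held.py w12
```

```text
tcp [ 0.6051 -0.2985  0.1498] F [-0.18  0.4  -0.39] 0.0484 jaw -5.73 appr [ 0.006 -0.003 -1.   ]
[263.93895671 259.47428783] [ 208  248  113   25 2703] top z 0.1409
bar top in tool coords x(perp),y(appr),z(jaw): med [-0.0023  0.009   0.0006] lo [-0.0078  0.0076 -0.0233] hi [0.0037 0.0103 0.0246]
rect ((605.9501953125, -296.6586608886719), (11.51163387298584, 48.82648468017578), 84.106201171875) minus tcp [0.86437601 1.81309176]
tool x axis world [-0.1   -0.995  0.003]
```

View pics/w12.png

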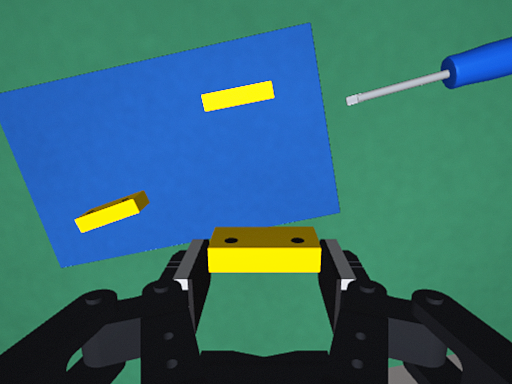

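Emit:
jog_arm([
  [0.04, [-0.014, 0.055, 0.0], -0.012],
  [0.04, [-0.014, 0.06, 0.0], 0],
  [0.04, [-0.014, 0.06, 0], 0],
  [0.04, [-0.014, 0.06, 0], 0],
  [0.04, [-0.014, 0.06, 0], 0],
  [0.04, [-0.014, 0.055, 0], 0],
  [0.04, [-0.0075, 0.0369, -0.03], 0],
  [0.04, [0, 0, -0.03], 0],
  [0.04, [0, 0, 0], 0],
  [0.04, [0, 0, 0], 0],
])

```text
clock: 13.88
position: [0.5121, 0.089, 0.0863]
ee_rot: [0.471, -0.471, 0.527, -0.527]
contact_force: [0.6, -0.1, -0.6]
width: 0.0489
```

```bash
python3 held.py w13
```

```text
tcp [0.5121 0.089  0.0863] F [ 0.62 -0.11 -0.63] 0.0489 jaw -6.45 appr [-0.001 -0.    -1.   ]
[264.   259.46] [ 208  248  113   24 2700] top z 0.0774
bar top in tool coords x(perp),y(appr),z(jaw): med [-0.0023  0.0089  0.0006] lo [-0.0078  0.0076 -0.0233] hi [0.0035 0.0102 0.0245]
rect ((512.9737548828125, 91.11531066894531), (10.992622375488281, 48.804935455322266), 83.57077026367188) minus tcp [0.84141677 2.14260954]
tool x axis world [-0.112 -0.994  0.   ]
```

View pics/w13.png

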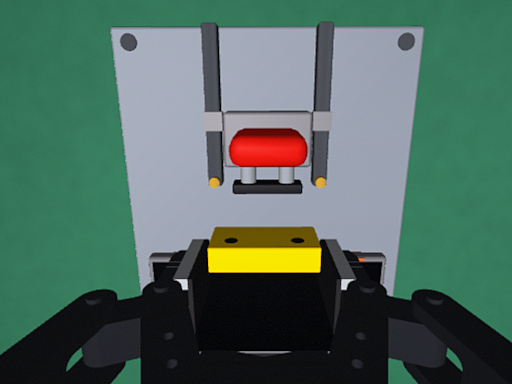

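Emit:
jog_arm([
  [0.04, [0.0015, -0.0005, -0.02], 0],
  [0.04, [0, 0, -0.012], 0],
  [0.04, [0, 0, -0.006], 0],
  [0.04, [0, 0, 0], 0],
  [0.04, [0, 0, 0], 0],
])

```text
clock: 14.55
position: [0.5139, 0.0888, 0.049]
ee_rot: [-0.471, 0.471, -0.527, 0.527]
contact_force: [0.1, -0.0, -0.6]
width: 0.0484
```

```bash
python3 held.py w14
```

```text
tcp [0.5139 0.0888 0.049 ] F [ 0.06 -0.05 -0.62] 0.0484 jaw -6.42 appr [ 0.001  0.    -1.   ]
[263.91685226 259.46250928] [ 208  248  113   24 2694] top z 0.04
bar top in tool coords x(perp),y(appr),z(jaw): med [-0.0023  0.0089  0.0006] lo [-0.0078  0.0076 -0.0233] hi [0.0035 0.0102 0.0244]
rect ((514.6924438476562, 90.94325256347656), (10.990703582763672, 48.719940185546875), 83.54925537109375) minus tcp [0.77378461 2.12811947]
tool x axis world [-0.112 -0.994 -0.   ]
```

View pics/w14.png

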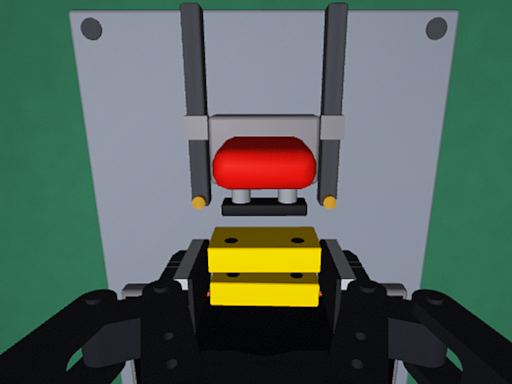

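Emit:
jog_arm([
  [0.04, [0, 0, -0.0018], 0],
  [0.04, [0, 0, 0], 0],
  [0.065, [0, 0, 0], 0],
  [0.065, [0, 0, 0], 0],
  [0.065, [0, 0, 0.03], 0],
  [0.065, [0, 0.01, 0.06], 0],
  [0.05, [0, 0.02, 0.04], 0],
  [0.05, [0, 0, 0], 0],
  [0.05, [0, 0, 0], 0],
])

```text
clock: 15.72
position: [0.5128, 0.1186, 0.1761]
ee_rot: [0.471, -0.472, 0.527, -0.527]
contact_force: [-0.6, 0.7, -0.5]
width: 0.0502
```

```bash
python3 - <<'E'
from h import *
s=manip.get_state(); print(s['position'],np.abs(s['qd']).max(),s['qpos'])
im,d,cm=snap('wrist','w15')
E
python3 bars38.py w15; snap=1
```

```text
[0.5128376  0.11864156 0.1761369 ] 0.022198382680462408 [ 9.53628339e-02  2.56108565e-01  1.72213811e+00 -4.04287590e-04
  1.16450169e+00  2.07121068e-01]
w15 [269. 219.] zt 0.0375 c [514.2  90.9] size [11.4 49.3] long axis -6.4
w15 [270. 240.] zt 0.0376 c [512.7  72.3] size [11.8 49.6] long axis -6.4
```

View pics/w15.png

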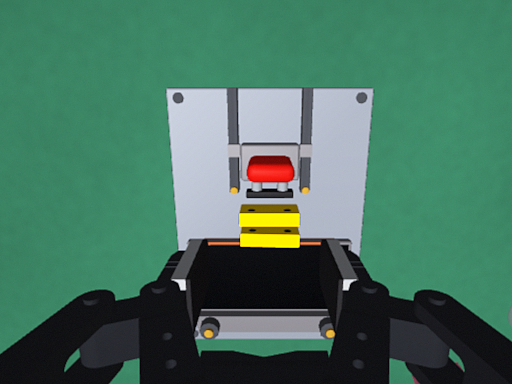

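Both bars stand square and in line. Next I'll turn 90° and pinch the handle along the push axis.

Emit:
jog_arm([
  [0.04, [0.0069, 0.0179, 0], 0.175],
  [0.04, [0, 0, 0], 0.175],
  [0.04, [0, 0, 0], 0.175],
  [0.04, [0, 0, 0], 0.175],
  [0.04, [0, 0, 0], 0.175],
  [0.04, [0, 0, 0], 0.175],
  [0.04, [0, 0, 0], 0.175],
  [0.04, [0, 0, 0], 0.175],
  [0.04, [0, 0, 0], 0.17],
  [0.04, [0, 0, 0], 0],
])

```text
clock: 17.02
position: [0.5196, 0.1361, 0.175]
ee_rot: [-0.706, 0.706, -0.042, 0.04]
contact_force: [-0.5, 0.1, 0.9]
width: 0.0397
```

```bash
python3 - <<'E'
from h import *
from scipy.spatial.transform import Rotation as R
s=manip.get_state();q=s['ee_rot']
M=R.from_quat([q[1],q[2],q[3],q[0]]).as_matrix()
print(s['position'],s['qpos'],'jaw',np.degrees(np.arctan2(M[1,2],M[0,2])),np.abs(s['qd']).max())
im,d,cm=snap('wrist','w16')
hsv=cv2.cvtColor(im,cv2.COLOR_RGB2HSV)
m=((hsv[...,0]<6)|(hsv[...,0]>174))&(hsv[...,1]>180)&(hsv[...,2]>225)
Q=np.array([onz(cm,p[::-1],.070)[:2] for p in np.argwhere(m)])*1000
print(cv2.minAreaRect(Q.astype(np.float32)),Q.mean(0))
E
python3 bars38.py w16
```

```text
[0.51956865 0.13612524 0.17501286] [ 1.26711933e-01  2.73500258e-01  1.69995530e+00 -8.00059988e-05
  1.17167927e+00 -1.32863822e+00] jaw 83.38730053267587 0.04558293172510955
((518.4244995117188, 136.3889923095703), (11.142311096191406, 30.878753662109375), 83.01016235351562) [518.2028402  136.15899368]
w16 [183. 186.] zt 0.0375 c [512.5  72.4] size [12.2 49.6] long axis -7.6
w16 [207. 186.] zt 0.0375 c [513.8  91. ] size [11.9 49.3] long axis -6.3
```

View pics/w16.png

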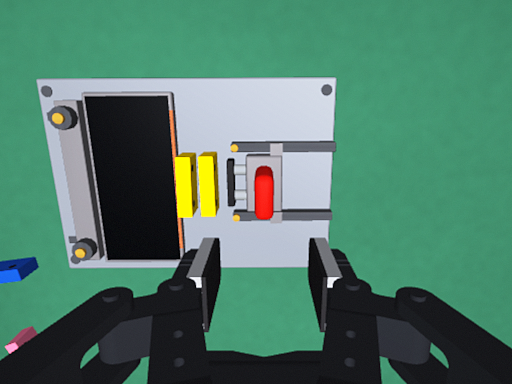

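The handle at (263,192) sits between the jaws, with bars at (183,186) and (207,186). I'll descend and pinch it.

Emit:
jog_arm([
  [0.04, [0, 0, -0.04], 0],
  [0.04, [0, 0, -0.04], 0],
  [0.04, [0, 0, -0.023], 0],
  [0.04, [0, 0, -0.01], 0],
  [0.04, [0, 0, 0], 0],
  [0.04, [0, 0, 0], 0],
])

```text
clock: 17.82
position: [0.5214, 0.1368, 0.0647]
ee_rot: [0.706, -0.706, 0.039, -0.041]
contact_force: [0.5, 1.2, -0.0]
width: 0.0403
```

Run:
```python
from h import *
s=manip.get_state(); print(s['position'],s['contact_force'])
im,d,cm=snap('wrist','w17')
```

```text
[0.52135396 0.1367862  0.06465707] [ 0.45066621  1.1522555  -0.02061849]
```

View pics/w17.png

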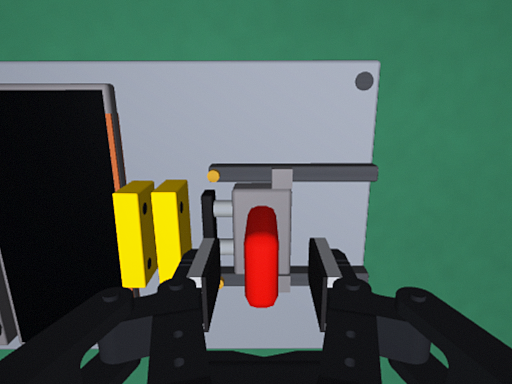

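Emit:
jog_arm([
  [0.005, [0, 0, 0], 0],
  [0.005, [0, 0, 0], 0],
  [0.005, [0, 0, 0], 0],
  [0.005, [0, 0, 0], 0],
  [0.005, [0, 0, 0], 0],
], force=40)

```text
clock: 18.5
position: [0.5208, 0.1358, 0.0646]
ee_rot: [-0.706, 0.706, -0.039, 0.04]
contact_force: [-1.0, -5.3, 5.0]
width: 0.0129
```

```bash
cat > st.py <<'E'
from h import *
import sys
s=manip.get_state(); jx=np.array([-.1115,-.9938,0])
P=s['position']; o=np.array([.5113,.0614,0])
print('t',s['clock'],'tcp',P.round(4),'jig x',round(float(jx@(P-o))*1000,2),'F along jx',round(float(jx@s['contact_force']),2),s['contact_force'].round(2),'w',s['width'],'M',np.array(s['moment']).round(2))
snap('wrist',sys.argv[1])
E
python3 st.py w18
```

```text
t 18.5 tcp [0.5208 0.1358 0.0646] jig x -75.02 F along jx 5.39 [-0.96 -5.31  5.  ] w 0.01285422895360329 M [-0.61  0.14  0.06]
```

View pics/w18.png

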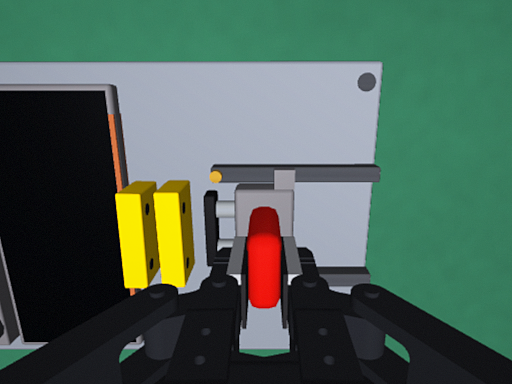

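Emit:
jog_arm([
  [0.005, [-0.0003, -0.003, 0], 0],
  [0.005, [-0.0003, -0.003, 0], 0],
  [0.005, [-0.0004, -0.003, 0], 0],
  [0.005, [-0.0003, -0.003, 0], 0],
  [0.005, [-0.0004, -0.003, 0], 0],
  [0.005, [0, 0, 0], 0],
  [0.005, [0, 0, 0], 0],
])

```text
clock: 19.42
position: [0.5194, 0.1226, 0.0647]
ee_rot: [0.707, -0.705, 0.039, -0.041]
contact_force: [0.2, 1.5, 5.6]
width: 0.0131
```

```bash
python3 st.py w19
```

```text
t 19.425 tcp [0.5194 0.1226 0.0647] jig x -61.71 F along jx -1.48 [0.24 1.46 5.6 ] w 0.013059412905737876 M [0.2  0.1  0.16]
```

View pics/w19.png

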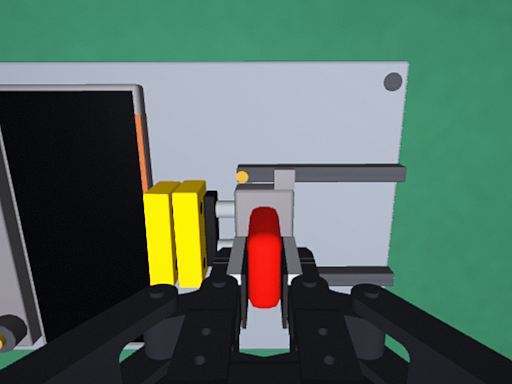

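Emit:
jog_arm([
  [0.005, [-0.0001, -0.0015, 0], 0],
  [0.005, [-0.0002, -0.0015, 0], 0],
  [0.005, [-0.0002, -0.001, 0], 0],
  [0.005, [0, 0, 0], 0],
  [0.005, [0, 0, 0], 0],
])

```text
clock: 20.1
position: [0.519, 0.1187, 0.0647]
ee_rot: [0.707, -0.705, 0.039, -0.041]
contact_force: [-0.5, 3.7, 5.6]
width: 0.013
```

```bash
python3 st.py w20
```

```text
t 20.1 tcp [0.519  0.1187 0.0647] jig x -57.78 F along jx -3.66 [-0.53  3.74  5.58] w 0.01296279369489709 M [0.37 0.12 0.12]
```

View pics/w20.png

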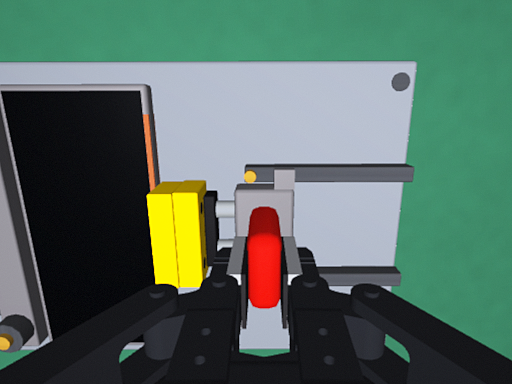

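Emit:
jog_arm([
  [0.005, [-0.0001, -0.001, 0], 0],
  [0.005, [-0.0001, -0.001, 0], 0],
  [0.005, [0, 0, 0], 0],
  [0.005, [0, 0, 0], 0],
])

```text
clock: 20.65
position: [0.5188, 0.1172, 0.0647]
ee_rot: [0.707, -0.705, 0.039, -0.041]
contact_force: [-0.7, 4.6, 5.9]
width: 0.0132
```

```bash
python3 st.py w21; python3 st.py w21b
```

```text
t 20.65 tcp [0.5188 0.1172 0.0647] jig x -56.27 F along jx -4.49 [-0.7   4.59  5.89] w 0.013189482801493091 M [0.53 0.13 0.07]
t 20.7 tcp [0.5188 0.1172 0.0647] jig x -56.27 F along jx -4.22 [-0.18  4.27  5.3 ] w 0.013356765195420475 M [0.53 0.07 0.12]
```

View pics/w21.png

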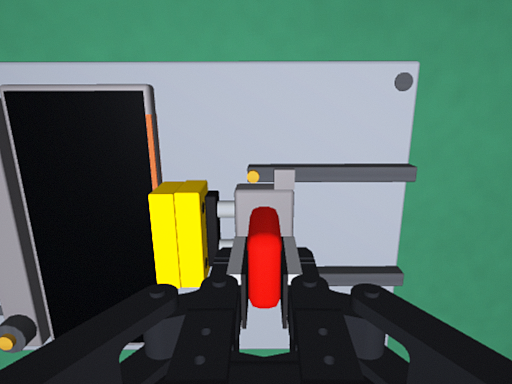

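Emit:
jog_arm([
  [0.005, [-0.0001, -0.001, 0], 0],
  [0.005, [-0.0001, -0.001, 0], 0],
  [0.005, [-0.0001, -0.001, 0], 0],
  [0.005, [0, 0, 0], 0],
  [0.005, [0, 0, 0], 0],
])

```text
clock: 21.38
position: [0.5185, 0.115, 0.0647]
ee_rot: [0.707, -0.704, 0.04, -0.041]
contact_force: [-0.4, 7.0, 6.4]
width: 0.0132
```

```bash
python3 st.py w22; python3 st.py w22b
```

```text
t 21.375 tcp [0.5185 0.115  0.0647] jig x -54.03 F along jx -6.94 [-0.39  7.02  6.4 ] w 0.013235756868581076 M [0.88 0.09 0.15]
t 21.425 tcp [0.5185 0.115  0.0647] jig x -54.06 F along jx -6.31 [-0.92  6.45  4.8 ] w 0.012990595780637614 M [0.9  0.15 0.11]
```

Emit:
jog_arm([
  [0.005, [-0.0001, -0.001, 0], 0],
  [0.005, [-0.0001, -0.001, 0], 0],
  [0.005, [-0.0001, -0.0008, 0], 0],
  [0.005, [0, 0, 0], 0],
  [0.005, [0, 0, 0], 0],
  [0.005, [0, 0, 0], 0],
])

```text
clock: 22.22
position: [0.5183, 0.1129, 0.0647]
ee_rot: [0.708, -0.704, 0.04, -0.041]
contact_force: [-1.2, 8.9, 4.3]
width: 0.0131
```

```bash
python3 st.py w23; python3 st.py w23b
python3 - <<'E'
from h import *
z=np.load('pics/w23.npz'); a=z['im'][150:310,110:310]; b=np.load('pics/w18.npz')['im'][150:310,110:310]
cv2.imwrite('pics/w23c.png',cv2.resize(np.hstack([b,a]),None,fx=2,fy=2,interpolation=cv2.INTER_CUBIC)[:,:,::-1])
E
```

```text
t 22.225 tcp [0.5183 0.1129 0.0647] jig x -52.0 F along jx -8.7 [-1.18  8.88  4.34] w 0.013117058099690762 M [1.26 0.1  0.14]
t 22.275 tcp [0.5183 0.1129 0.0647] jig x -51.97 F along jx -8.73 [0.66 8.71 5.11] w 0.013426413651492984 M [1.29 0.07 0.15]
```

View pics/w23c.png

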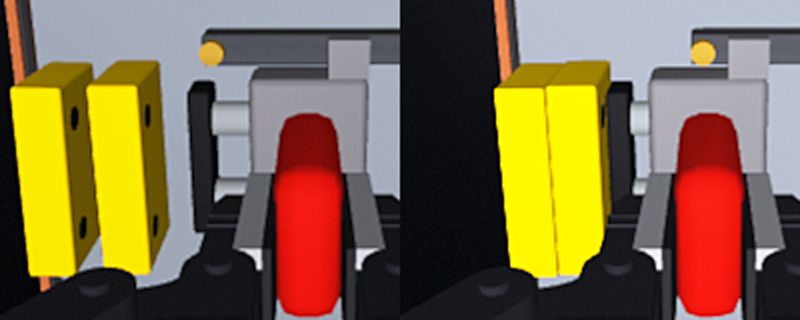

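Emit:
jog_arm([
  [0.005, [0, -0.0006, 0], 0],
  [0.005, [0, 0, 0], 0],
  [0.005, [0, 0, 0], 0],
  [0.005, [0, 0, 0], 0],
  [0.005, [0, 0, 0], 0],
  [0.005, [0, 0, 0], 0],
])

```text
clock: 23.08
position: [0.5183, 0.1125, 0.0647]
ee_rot: [0.708, -0.704, 0.04, -0.041]
contact_force: [0.2, 9.7, 5.6]
width: 0.0129
```

```bash
python3 st.py w24; python3 st.py w24b;python3 st.py w24c
python3 - <<'E'
from h import *
a,_,cm=snap('scene','s24'); b,_,_=snap('top','t24')
a=cv2.resize(a[130:320,120:400],(800,543),interpolation=cv2.INTER_CUBIC)
cv2.imwrite('pics/s24c.png',a[:,:,::-1])
# rods
for f in ('w18','w23','w24'):
    im=np.load(f'pics/{f}.npz')['im'].astype(int).sum(2); print(f,im[209,200:245].tolist())
E
```

```text
t 23.075 tcp [0.5183 0.1125 0.0647] jig x -51.56 F along jx -9.63 [0.25 9.67 5.55] w 0.012939112905271832 M [1.35 0.11 0.11]
t 23.125 tcp [0.5183 0.1125 0.0647] jig x -51.54 F along jx -9.49 [-0.57  9.61  5.04] w 0.013240181326005487 M [1.35 0.11 0.14]
t 23.175 tcp [0.5183 0.1125 0.0647] jig x -51.54 F along jx -9.67 [-0.24  9.76  3.98] w 0.01315280354225751 M [1.35 0.13 0.16]
w18 [520, 521, 545, 432, 156, 75, 110, 116, 116, 113, 111, 117, 113, 110, 46, 170, 495, 596, 572, 569, 569, 568, 569, 569, 569, 572, 571, 567, 571, 570, 567, 571, 570, 597, 435, 305, 409, 440, 469, 474, 468, 465, 471, 473, 470]
w23 [503, 503, 503, 503, 503, 505, 506, 508, 442, 236, 164, 23, 184, 188, 91, 143, 142, 137, 131, 134, 139, 146, 143, 96, 76, 540, 679, 645, 644, 643, 636, 639, 646, 667, 503, 355, 461, 517, 544, 535, 539, 539, 536, 539, 535]
w24 [503, 503, 503, 503, 504, 503, 505, 506, 505, 421, 208, 156, 28, 137, 151, 116, 142, 145, 139, 134, 141, 133, 141, 135, 72, 204, 566, 669, 646, 640, 640, 641, 646, 671, 503, 354, 474, 523, 543, 539, 542, 538, 546, 541, 537]
```

View pics/s24c.png

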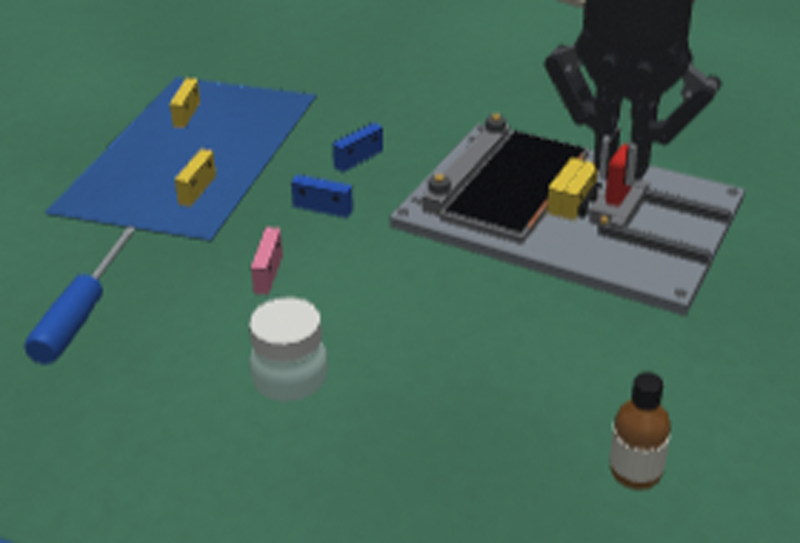

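View pics/t24.png

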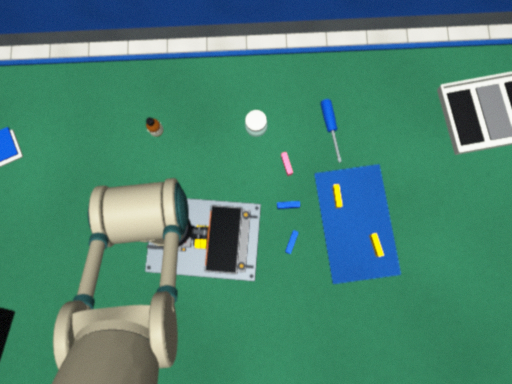

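View pics/w24.png

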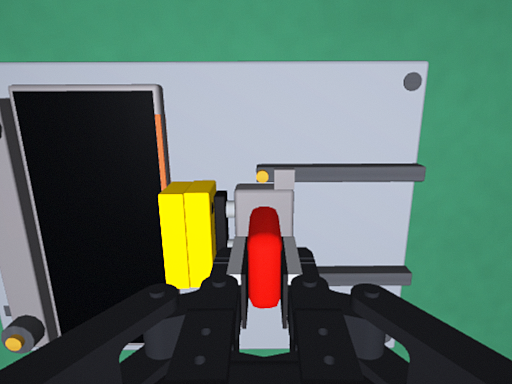

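The final views show both bars upright and tight against each other and the rail. The rods show about 5 mm of pad compression, and the 9.6 N measured fits that. The two spare bars and the bystanders are where they were, so I'm handing in.

```bash
python3 -c "
from rig import sign_off
print(sign_off())"
```

```text
the job is handed in; nothing more can be done
None
```

The rail is clamped with two yellow bars standing side by side between the phone and the pusher. I handed in at about 23 s with the gripper still holding the pusher; no verdict was given.

- **Number of bars:** the gap measured about 42 mm in two wrist views, so two bars leave the pusher enough travel to press the pad half-way. A coarse first estimate from the top camera gave about 45 mm, which would have been the limit for two bars. I went with the closer wrist views, and contact at about 18 mm of travel agreed with them.
- **Pad:** it is pressed in about 5.2 mm of 10. The push force of 9.6 N gives 5.2 mm, and the visible rod length gives about 5.3 mm. The pusher stands at about 23.5 mm of its 26 mm travel, and the force was steady over the last three readings.
- **Stack and surroundings:** the bars are upright and were within about 0.5 mm of the pusher line before closing. The phone lies against its stop. The two spare bars are on the mat, and the glue bottle, jar, screwdriver and the blue and pink look-alikes look unmoved in the last pictures.
- **Uneven grip:** the second bar was gripped about 7 mm higher than the first because the arm was still settling. I measured it in the gripper and corrected for it before setting the bar down.

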